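Slide the steel tab home into the corner of the jig

ROBOT

A 7-joint arm with a two-finger parallel gripper is mounted at the origin on a cart in front of the work surface, level with it; the furniture and walls round the work are solid. World frame = base frame: x ahead of the robot, y to its left, z up, the work surface at z = 0. Lengths are in mm, angles in degrees, forces in N, time in s.
With the tool pointing down it reaches from about 400 to 850 mm from the base axis. Payload 6.9 kg.
Tool frame: the origin (TCP) lies on the centre line of the jaws, within the pads' length; the fingertips stand tip_extent ahead of it and the grasp point (between the pads) is the TCP (tip_extent is the distance from the TCP to the fingertips, in mm); x points along the fingers, y is the direction in which the jaws open and shut, and the axes are right-handed (so a half turn about x gives the same grasp; the last joint's range is limited). The gripper opens to 85 mm and grips with 20 to 120 N. Pads are 22 mm wide; open, the fingers measure 114 mm over their backs; the gripper's body (76 mm by 85 mm) begins 54 mm behind the grasp point. The pads swing forward as they close: fully open they stand 13 mm farther back than shut.
Start: joints at [79.67, 29.078, -13.613, 85.955, 7.202, 65.827, -8.869], TCP at [176.174, -599.646, 250.275] pointing down, gripper open.
Joint ranges: [-176.47, 176.47], [-13.61, 117.27], [-81.72, 77.17], [0.22, 143.17], [-87.28, 267.28], [10, 112.55], [-165.47, 165.47]. Speed limits (degrees/s): [136.94, 136.94, 180, 180, 180, 180, 180].

INTERFACE

Orientations are given as [roll, pitch, yaw] about the fixed x, y, z axes, in that order (R = Rz(yaw) Ry(pitch) Rx(roll)).
In Python, from bench import move_pose, servo_line, move_joints, release, close_gripper, hold, inverse_kinematics, get_state, get_image, camera_params, PlanningError, finish_job, tip_extent gives the robot as it stands. The module is installed in compiled form; this text tells all that it offers. Calls block until the motion is done:
- move_pose(position, orientation): joint-space move of the TCP to a pose.
- servo_line(position, rotation=None, feed=150): straight line of the TCP; rotation=None keeps the orientation; feed is the mean speed in mm/s.
- move_joints(angles): joint-space move.
- release() and close_gripper(f_grip=None): open the fingers fully, or close them until they stop; f_grip is the grip in N (None keeps the last).
- hold(seconds).
- inverse_kinematics(position, orientation): joint angles nearest the present ones, or None.
- get_state(): the state.
- get_image(name): name is "scene" or "top" or "wrist"; returns the picture (384x512x3 uint8, red, green, blue); there is no depth.
- camera_params(name): a dict with "fx", "fy", "cx", "cy" (pixels), "k1" (the pictures are not rectified: a ray, as slopes to the right and down, at radius r is drawn at 1 + k1 r^2 times it, then the intrinsics apply), "T" (4x4, takes a point from camera to world coordinates); the wrist camera has in their place "tool_from_camera" (4x4, takes a point from camera to tool coordinates, whose origin is the TCP and whose axes are the tool frame's). Camera axes: x right, y up, looking along -z (the intrinsics and any distortion apply to the point x, -y, -z); pixel columns grow to the right and rows downward; lengths in mm; the calibration is good to about 2 mm. A picture is of the moment at which its call begins: read the wrist's pose just before it. camera_params takes no time and is no camera call.
A pose or a line that the arm cannot do raises PlanningError and nothing moves.
- finish_job(): hands the job in, once; it reports no verdict.
The state is a dict: "t": time; "joint_positions": joint angles; "qvel": joint speeds; "joint_torque": joint torques, N m; "ee_pos": TCP position; "tool_rot": TCP orientation; "force": force on the tool from outside, world axes, zero at the start; "moment": the same for the moment, N m; "opening": finger opening in mm.
Only numpy, scipy, OpenCV 4.12 (cv2) and the standard library are available. Lean on these libraries where they do the work, as an engineer would, in place of code of your own. Each camera call takes 0.05 s, during which the arm holds its last target.

TASK

Two flat steel pieces lie on the corner jig on the trolley. Slide the rectangular tab with two holes, without lifting it off the jig's base plate, into the corner until it lies flat and square against both fences, one long edge along the far fence, so that it can be gripped there at a known spot; then let go of it. Leave the round disc where it lies.

Things in the scene. Friction and masses are not known exactly. Their poses are not given: they have to be found in the camera images.
- jig: Corner jig, fixed: dark steel base plate 190 (x) by 250 (y) by 8 mm; two lighter steel fences on it, 14 mm wide, 16 mm high above the plate plus 3 mm screw heads: far fence along its +x edge (away from the robot), left fence along its +y edge; other edges open. Origin: centre of underside, z up. Inner fence faces at x = +81 and y = +111 mm, plate top at z = 8 mm. Turned up to 15 degrees.
- corner (a point): Inner corner of the jig: where the inner faces of the two fences would meet (a 6 mm relief gap parts the fences there), at the level of the base plate's top. Axes as the jig's: the base plate lies towards -x and -y.
- tab: Rectangular flat steel tab to be slid: 50 (x) by 70 (y) by 10 mm thick, two 13 mm holes 38 mm apart, 0.18 to 0.37 kg. Origin: centre of underside, z up. Lies loose and flat on the base plate, clear of both fences, turned up to 18 degrees from the jig, left or right of the disc. Home, its origin is 25 mm from the far fence and 35 mm from the left fence.
- disc: Round flat steel disc, 50 mm across, 10 mm thick, 14 mm hole in the middle, 0.13 kg. Origin: centre of underside. Lies loose on the base plate beside the tab and is to stay there; the strip along the far fence that the tab needs is free of it.
Mind the look-alikes: they are no part of the job. Leave any green look-alike of the tab alone.

How it is judged (in metres and radians):
At the end, for the whole second after the job is handed in: The tab lies flat on the base plate in the corner, at rest: its centre within 10 mm of its home spot (25 mm from the far fence, 35 mm from the left fence) in each direction, its edges within 10 degrees of the fences, one long edge along the far fence (x of tab in the frame of corner between -0.035 and -0.015 m and y of tab in the frame of corner between -0.045 and -0.025 m and z of tab in the frame of corner below 0.004 m and angle between tab's own z axis and vertical below 0.1 rad and angle between the x axis of tab and the x axis of jig, either way round below 0.175 rad and linear speed of tab below 0.01 m/s); the robot touches nothing.
It fails at once if the tab is lifted off the base plate (its centre more than 15 mm up) (z of tab in the frame of corner above 0.015 m).
It fails at once if the round disc is moved by more than 15 mm (distance of disc from where it was at the start of the episode above 0.015 m).
It also fails if it takes over 40 s, if anything falls off the work surface, if the arm or the gripper's body presses on something with over 40 N, if the wrist force passes 120 N, or if a joint passes its speed limit or range.

## Working session

There is one attempt and no reset: what is moved stays moved. The work goes in short steps, each a Python script; the robot and the scene stay as the last script left them, time stands still between calls to the robot, and variables do not carry over. Pictures are saved under pics/ and viewed, and the job is handed in when it is done.

```bash
mkdir -p pics; python3 - <<'E'
from bench import *
import cv2
import bench
for n in("scene","top","wrist"):
    im=get_image(n);cv2.imwrite(f"pics/{n}0.png",im[:,:,::-1])
    print(n,camera_params(n))
s=get_state();print(s['t'],s['ee_pos'],s['tool_rot'],s['opening'],s['force']);print(tip_extent)
E
```

```text
scene {'fx': 374.6380162527429, 'fy': 374.6380162527429, 'cx': 253.43985836821497, 'cy': 192.0062033915382, 'k1': -0.07440564383647862, 'T': array([[-8.38394017e-01,  3.30350328e-01, -4.33548306e-01,
         1.64316830e+02],
       [-5.44913114e-01, -4.89234155e-01,  6.80969632e-01,
         5.55670315e+02],
       [ 1.28519022e-02,  8.07167023e-01,  5.90183214e-01,
         5.48158645e+02],
       [ 0.00000000e+00,  0.00000000e+00,  0.00000000e+00,
         1.00000000e+00]])}
top {'fx': 385.70184317865926, 'fy': 385.70184317865926, 'cx': 252.62393718400523, 'cy': 194.94844637188112, 'k1': -0.09693739615636206, 'T': array([[ 2.06988462e-02,  9.80877934e-01, -1.93520119e-01,
         3.69208455e+02],
       [-9.99482476e-01,  2.50684979e-02,  2.01581233e-02,
        -2.70178310e+00],
       [ 2.46239170e-02,  1.93002718e-01,  9.80889195e-01,
         8.86431990e+02],
       [ 0.00000000e+00,  0.00000000e+00,  0.00000000e+00,
         1.00000000e+00]])}
wrist {'fx': 271.6359080619226, 'fy': 271.6359080619226, 'cx': 256.29415849269435, 'cy': 189.3243288213426, 'k1': -0.05987502219331132, 'tool_from_camera': array([[-3.20358438e-05,  3.18509107e-01, -9.47919800e-01,
        -1.23772274e+02],
       [ 9.99999999e-01, -1.86702703e-06, -3.44232802e-05,
         5.61060209e-01],
       [-1.27339201e-05, -9.47919801e-01, -3.18509106e-01,
        -8.21147730e+01],
       [ 0.00000000e+00,  0.00000000e+00,  0.00000000e+00,
         1.00000000e+00]])}
0.15 [ 176.04471098 -599.32902558  249.6441881 ] [-88.96113948  89.92339069 107.41493427] 85.71979488151628 [ 0.51773475  0.63557625 -0.87675994]
19.0
```

View pics/scene0.png

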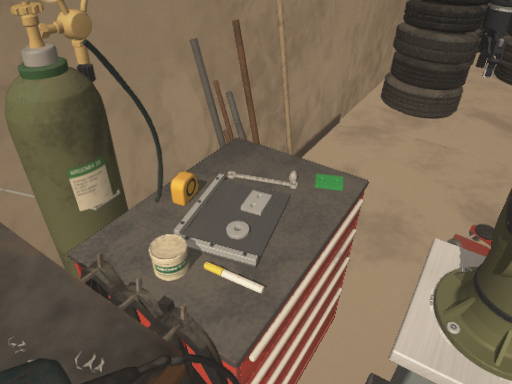

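View pics/top0.png

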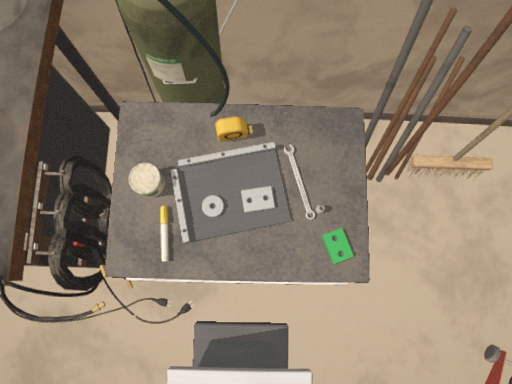

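The top view shows the far fence running from (180,162) to (275,149) and the left fence from (175,170) to (184,240). Possible matches for the tab:
- the grey rectangular tab with two holes at (257,199)
- the green look-alike at (338,245)
- the round disc at (213,205)

The spanner at (300,185) isn't a match. I choose the grey piece at (257,199) and will check it in a close crop while I measure.

```bash
cat > h.py <<'E'
import numpy as np, cv2
from bench import *
def ray(n,uv):
    c=camera_params(n)
    p=np.array(uv,float).reshape(-1,1,2)
    K=np.array([[c['fx'],0,c['cx']],[0,c['fy'],c['cy']],[0,0,1]])
    q=cv2.undistortPoints(p,K,np.array([c['k1'],0,0,0.]),None,None).reshape(-1,2)
    d=np.c_[q[:,0],-q[:,1],-np.ones(len(q))]
    return c['T'][:3,3], d@c['T'][:3,:3].T
def plane(n,uv,z):
    o,d=ray(n,uv); return (o+d*((z-o[2])/d[:,2])[:,None])[:,:2]
def pix(n,P):
    c=camera_params(n);P=np.atleast_2d(P)
    q=(P-c['T'][:3,3])@c['T'][:3,:3]
    s=np.c_[q[:,0]/-q[:,2],-q[:,1]/-q[:,2]]
    s=s*(1+c['k1']*(s**2).sum(1))[:,None]
    return s*[c['fx'],c['fy']]+[c['cx'],c['cy']]
E
python3 - <<'E'
import cv2,numpy as np
im=cv2.imread('pics/top0.png')
c=im[130:255,155:315];cv2.imwrite('pics/crop0.png',cv2.resize(c,None,fx=5,fy=4.8,interpolation=cv2.INTER_CUBIC))
g=cv2.cvtColor(im,cv2.COLOR_BGR2GRAY)
print(g[200,200],g[199,257],g[205,203],g[155,230],g[230,200],g[260,200])
from h import plane
m=((g>135)*255).astype(np.uint8)
m[:140]=0;m[250:]=0;m[:,:165]=0;m[:,:]*=1
cs,h=cv2.findContours(m,cv2.RETR_EXTERNAL,cv2.CHAIN_APPROX_NONE)
for k in cs:
    if cv2.contourArea(k)>100:
        r=cv2.minAreaRect(k);print(cv2.contourArea(k),r)
        w=plane('top',k.reshape(-1,2),18).astype(np.float32)
        print('  world z18',cv2.minAreaRect(w),cv2.boxPoints(cv2.minAreaRect(w)).round(1).tolist())
E
```

```text
115 205 204 175 115 126
376.0 ((335.6896667480469, 241.72415161132812), (23.397613525390625, 20.797876358032227), 68.1985855102539)
  world z18 ((437.3944091796875, -211.10498046875), (51.924686431884766, 48.418983459472656), 21.252925872802734) [[404.3999938964844, -198.0], [422.0, -243.10000610351562], [470.3999938964844, -224.3000030517578], [452.79998779296875, -179.10000610351562]]
354.0 ((212.0, 205.5), (21.0, 20.0), 90.0)
  world z18 ((513.7852783203125, 71.6144790649414), (48.68697738647461, 45.691505432128906), 2.037653684616089) [[488.6000061035156, 93.5999984741211], [490.29998779296875, 47.900001525878906], [538.9000244140625, 49.599998474121094], [537.2999877929688, 95.30000305175781]]
659.5 ((257.21673583984375, 198.65895080566406), (22.808578491210938, 31.247753143310547), 81.25383758544922)
  world z18 ((532.3297119140625, -31.18389129638672), (53.098812103271484, 71.56608581542969), 10.019332885742188) [[500.0, -0.6000000238418579], [512.4000244140625, -71.0], [564.7000122070312, -61.79999923706055], [552.2000122070312, 8.699999809265137]]
393.0 ((178.93670654296875,
[... 1085 characters left out ...]
0 ((439.0, 194.49996948242188), (108.99998474121094, 143.99996948242188), 90.0)
  world z18 ((560.6825561523438, -480.41265869140625), (274.4081726074219, 387.5414123535156), 0.4340319335460663) [[422.0, -287.70001220703125], [425.0, -675.2000122070312], [699.4000244140625, -673.0999755859375], [696.4000244140625, -285.6000061035156]]
146.5 ((369.300048828125, 150.40000915527344), (8.944271087646484, 27.280027389526367), 26.56505012512207)
  world z18 ((656.8997192382812, -297.72314453125), (21.448204040527344, 70.43194580078125), 62.02228546142578) [[620.7999877929688, -290.70001220703125], [683.0, -323.70001220703125], [693.0, -304.79998779296875], [630.7999877929688, -271.70001220703125]]
```

View pics/crop0.png

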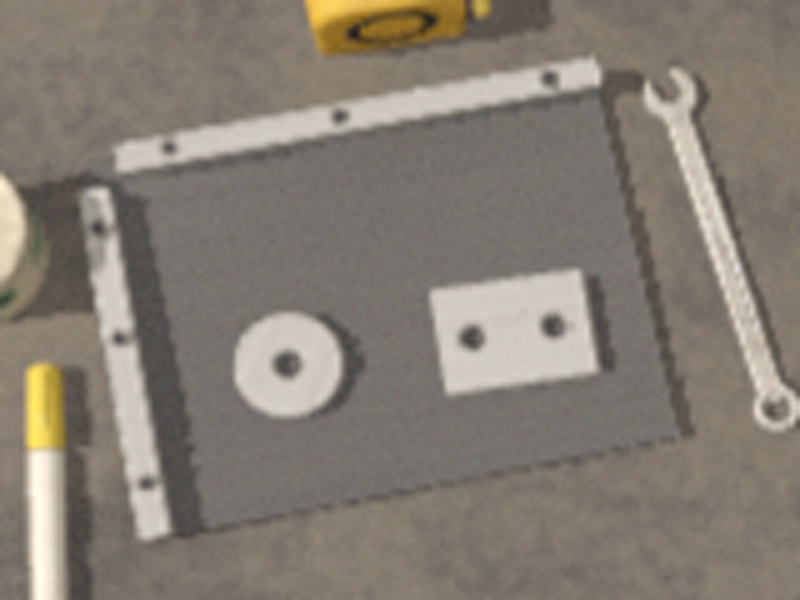

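The crop confirms it: a grey rectangular tab with two holes, centred near (257,199). The disc is to its left. Next I'll work out the corner and the poses in the jig frame, and check them against the scene camera.

```bash
cat >> h.py <<'E'
def measure(im,thr=135,dbg=False):
    g=cv2.cvtColor(im,cv2.COLOR_RGB2GRAY)
    hsv=cv2.cvtColor(im,cv2.COLOR_RGB2HSV)
    m=((g>thr)&(hsv[...,1]<60)).astype(np.uint8)*255
    m[:140]=0;m[250:]=0;m[:,:168]=0;m[:,293:]=0
    cs,_=cv2.findContours(m,cv2.RETR_EXTERNAL,cv2.CHAIN_APPROX_NONE)
    return [k.reshape(-1,2) for k in cs if cv2.contourArea(k)>150]
E
python3 - <<'E'
from h import *
im=cv2.imread('pics/top0.png')[:,:,::-1].copy()
px=1.13 # half pixel mm
for k in measure(im):
    c=k.mean(0); w=plane('top',k,24)
    r=cv2.minAreaRect(k.astype(np.float32)); L=max(r[1])
    if L>85: far=w
    elif L>60: left=w
    elif L>26: tab=plane('top',k,18)
    else: disc=plane('top',k,18)
# fence directions
def fit(p): 
    v=cv2.fitLine(p.astype(np.float32),cv2.DIST_L2,0,.01,.01).ravel(); return v
vf=fit(far);vl=fit(left)
print('yaw far',np.degrees(np.arctan2(-vf[0],vf[1]))%180,'left',np.degrees(np.arctan2(vl[1],vl[0]))%180)
a=np.radians(12.9)
ex=np.array([np.cos(a),np.sin(a)]);ey=np.array([-np.sin(a),np.cos(a)])
fo=np.percentile(far@ex,95)+px-14; lo=np.percentile(left@ey,95)+px-14
print('far inner',fo,'left inner',lo,'extents far ey',np.ptp(far@ey),np.ptp(far@ex),np.ptp(left@ey))
C=fo*ex+lo*ey;print('corner',C)
for n,p in(('tab',tab),('disc',disc)):
    r=cv2.minAreaRect(p.astype(np.float32));q=np.array(r[0])-C
    print(n,r,'jig frame',q@ex,q@ey)
# scene overlay
s=cv2.imread('pics/scene0.png');
A=lambda x,y,z:pix('scene',[*(C+x*ex+y*ey),z])[0]
t=np.array(cv2.minAreaRect(tab.astype(np.float32))[0])-C;tx,ty=t@ex,t@ey
b=cv2.resize(s[150:280,160:310],None,fx=5,fy=4.6)
d=lambda p:(int((p[0]-160+.5)*5),int((p[1]-150+.5)*4.6))
cv2.line(b,d(A(0,0,24)),d(A(0,-222,24)),(0,0,255),1);cv2.line(b,d(A(0,0,24)),d(A(-176,0,24)),(0,0,255),1)
cv2.circle(b,d(A(tx,ty,18)),4,(255,0,0),1)
cv2.imwrite('pics/ov.png',b)
E
```

```text
yaw far 12.95871 left 12.189129
far inner 625.518551997134 left inner 22.409659937824372 extents far ey 231.93138390295994 16.791861970120635 16.98980356768352
corner [604.72825155 161.49115618]
tab ((532.3297119140625, -31.18389129638672), (53.098812103271484, 71.56608581542969), 10.019332885742188) jig frame -113.58601365790457 -171.6491769983103
disc ((513.7852783203125, 71.6144790649414), (48.68697738647461, 45.691505432128906), 2.037653684616089) jig frame -108.71265978444488 -67.30526779282854
```

View pics/ov.png

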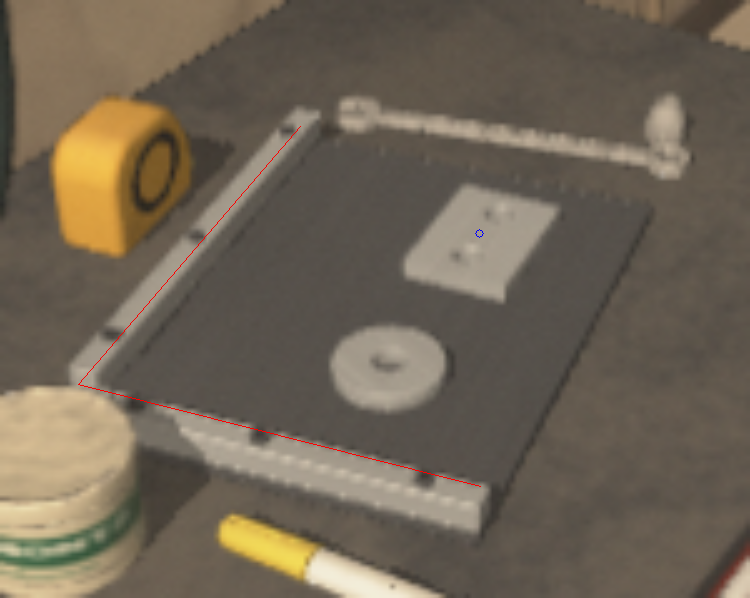

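The overlay agrees to within a few mm: the fence lines fall on the fence tops and the tab point lands mid-tab. The fences will be found by contact force, so that is enough. Plan:
1. Grip the tab lightly across its 70 mm length.
2. Slide it to the far fence, then along it.
3. Let go and nudge its free end into the corner.

```bash
cat >> h.py <<'E'
from scipy.spatial.transform import Rotation as Ro
JA=np.radians(12.9);EX=np.array([np.cos(JA),np.sin(JA)]);EY=np.array([-np.sin(JA),np.cos(JA)]);C0=np.array([604.7,161.5])
def rpy(yaw,flip=False):
    a=np.radians(yaw); y=np.array([-np.sin(a),np.cos(a),0])*(-1 if flip else 1)
    x=np.array([0,0,-1.]);R=np.c_[x,y,np.cross(x,y)]
    return Ro.from_matrix(R).as_euler('xyz',degrees=True)
def jig(p): q=np.array(p)[:2]-C0; return np.array([q@EX,q@EY])
def wld(j): return C0+j[0]*EX+j[1]*EY
def st(tag=''):
    s=get_state();f=s['force'];print(tag,'t%.2f'%s['t'],'jig',jig(s['ee_pos']).round(1),'z%.1f'%s['ee_pos'][2],'Fjig',round(f[:2]@EX,1),round(f[:2]@EY,1),'Fz%.1f'%f[2],'op%.1f'%s['opening']);return s
E
python3 - <<'E' 2>&1 | grep -v Warn
from h import *
p=[533,-31,150]
for f in(0,1):
    print(f,rpy(10,f),inverse_kinematics(p,rpy(10,f)),inverse_kinematics([*wld([-25,-35]),60],rpy(13,f)))
s=get_state();print(Ro.from_euler('xyz',s['tool_rot'],degrees=True).as_matrix().round(2))
E
```

```text
0 [-10.  90.   0.] [ 36.08574384  36.29411046 -56.66680803 107.33727183  36.33285202
  56.58678129  63.25327331] [ 15.5115076   47.24543967 -51.37120193 102.06306628  45.27820195
  53.83340288  47.37261037]
1 [170.  90.   0.] [ 18.31393441  28.55506902 -26.14773424 107.54707659  16.56649416
  47.62851541 -96.34865431] [   0.89970863   40.07466703  -24.31899784  102.25641554   23.04503287
   42.63089031 -112.55535531]
[[-0.    0.28 -0.96]
 [ 0.   -0.96 -0.28]
 [-1.   -0.    0.  ]]
```

```bash
python3 - <<'E'
from h import *
r=rpy(10,1)
move_pose([533,-31,220],r); st('hover')
w=get_image('wrist');cv2.imwrite('pics/w1.png',w[:,:,::-1])
E
```

```text
hover t2.54 jig [-113.1 -172.7] z219.9 Fjig 0.2 0.3 Fz0.1 op85.1<sys>:0: UserWarning: Gimbal lock detected. Setting third angle to zero since it is not possible to uniquely determine all angles.
```

View pics/w1.png

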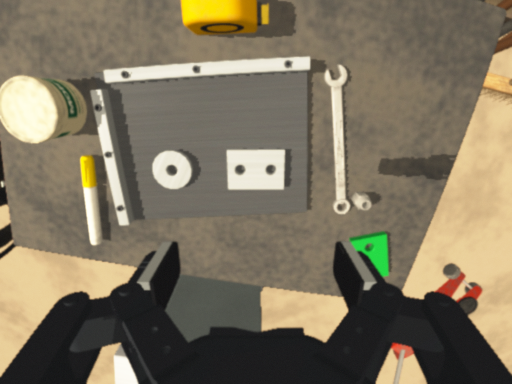

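The wrist view shows the tab at (256,170), the disc at (172,169) and the far fence at (208,70), with the fingers clear of everything. I'll re-measure from this nearer view.

```bash
cat >> h.py <<'E'
def planew(uv,z,s):
    c=camera_params('wrist')
    K=np.array([[c['fx'],0,c['cx']],[0,c['fy'],c['cy']],[0,0,1]])
    q=cv2.undistortPoints(np.array(uv,float).reshape(-1,1,2),K,np.array([c['k1'],0,0,0.]),None,None).reshape(-1,2)
    T=np.eye(4);T[:3,:3]=Ro.from_euler('xyz',s['tool_rot'],degrees=True).as_matrix();T[:3,3]=s['ee_pos'];T=T@c['tool_from_camera']
    d=np.c_[q[:,0],-q[:,1],-np.ones(len(q))]@T[:3,:3].T;o=T[:3,3]
    return (o+d*((z-o[2])/d[:,2])[:,None])[:,:2]
def wm(w,s,thr=150):
    g=cv2.cvtColor(w,cv2.COLOR_RGB2GRAY);hs=cv2.cvtColor(w,cv2.COLOR_RGB2HSV)
    m=((g>thr)&(hs[...,1]<60)).astype(np.uint8)*255
    cs,_=cv2.findContours(m,cv2.RETR_EXTERNAL,cv2.CHAIN_APPROX_NONE)
    for k in cs:
        a=cv2.contourArea(k)
        if 250<a<6000:
            k=k.reshape(-1,2);c=k.mean(0)
            p18=cv2.minAreaRect(planew(k,18,s).astype(np.float32))
            p24=planew(k,24,s)
            print(c.round(),a,'z18',np.round(p18[0],1),np.round(p18[1],1),round(p18[2],1),'jig',jig(p18[0]).round(1),'z24 ex max',round(np.percentile(p24@EX,95),1),'ey max',round(np.percentile(p24@EY,95),1))
E
python3 - <<'E'
from h import *
s=get_state();w=cv2.imread('pics/w1.png')[:,:,::-1].copy();wm(w,s)
E
```

```text
[123. 370.] 495.0 z18 [144.6 129.9] [80.  40.6] 2.7 jig [-455.5   71.9] z24 ex max 214.0 ey max 113.9
[ 91. 215.] 569.5 z18 [428.6 173.3] [84.4 16.4] 4.6 jig [-169.    50.8] z24 ex max 498.7 ey max 80.5
[171. 169.] 1161.5 z18 [513.4  71.1] [48.9 49. ] 51.6 jig [-109.2  -67.7] z24 ex max 541.9 ey max -23.8
[255. 169.] 2270.5 z18 [531.5 -31.6] [50.9 71.3] 9.9 jig [-114.4 -171.9] z24 ex max 538.7 ey max -114.5
[109. 156.] 1275.5 z18 [510.  148.9] [173.1  15.3] 12.8 jig [-95.1   8.8] z24 ex max 611.8 ey max 34.8
[ 27. 109.] 2496.5 z18 [557.  252.7] [70.6 74.9] 59.7 jig [-26.1  99.5] z24 ex max 637.7 ey max 150.0
[338. 135.] 1478.0 z18 [ 578.  -124.7] [181.5  25.2] 16.9 jig [ -89.9 -273. ] z24 ex max 620.2 ey max -235.4
[207.  68.] 2667.5 z18 [636.6  43.8] [ 14.9 234.5] 12.8 jig [   4.9 -121.9] z24 ex max 636.8 ey max 7.1
```

```bash
python3 -W ignore - <<'E'
from h import *
servo_line([532,-31.4,60],feed=150); st()
z=34
s=st()
fz0=s['force'][2]
while z>12:
    servo_line([532,-31.4,z],feed=40); s=st(z)
    if abs(s['force'][2]-fz0)>4: break
    z-=3 if z>22 else 1.5
w=get_image('wrist');cv2.imwrite('pics/w2.png',w[:,:,::-1])
w=get_image('scene');cv2.imwrite('pics/s2.png',cv2.resize(w[150:280,160:310,::-1],None,fx=5,fy=4.6))
E
```

```text
t3.81 jig [-113.4 -171.9] z60.7 Fjig 0.7 0.5 Fz0.8 op85.3
 t3.81 jig [-113.4 -171.9] z60.7 Fjig 0.7 0.5 Fz0.8 op85.3
34 t4.61 jig [-113.9 -171.7] z34.0 Fjig -0.3 -0.2 Fz-0.3 op85.6
31 t4.86 jig [-114.  -171.8] z30.9 Fjig -0.3 0.1 Fz-0.0 op85.6
28 t5.11 jig [-114.  -171.8] z27.8 Fjig 0.1 0.5 Fz0.3 op85.4
25 t5.36 jig [-114.  -171.8] z24.8 Fjig 0.4 -0.4 Fz-0.5 op85.2
22 t5.61 jig [-114.1 -171.8] z21.8 Fjig 0.1 0.8 Fz0.6 op85.2
20.5 t5.86 jig [-114.  -171.8] z20.4 Fjig -1.2 -0.8 Fz0.0 op85.2
19.0 t6.11 jig [-114.  -171.8] z19.0 Fjig -0.1 0.3 Fz0.6 op85.2
17.5 t6.36 jig [-114.  -171.8] z17.4 Fjig -0.6 -0.6 Fz-0.4 op85.3
16.0 t6.61 jig [-114.  -171.8] z15.9 Fjig 1.3 0.0 Fz-0.8 op85.7
14.5 t6.86 jig [-114.  -171.8] z14.4 Fjig -1.2 -0.3 Fz0.8 op85.5
13.0 t7.11 jig [-113.8 -171.8] z13.9 Fjig -2.4 0.1 Fz11.4 op85.3
```

View pics/w2.png

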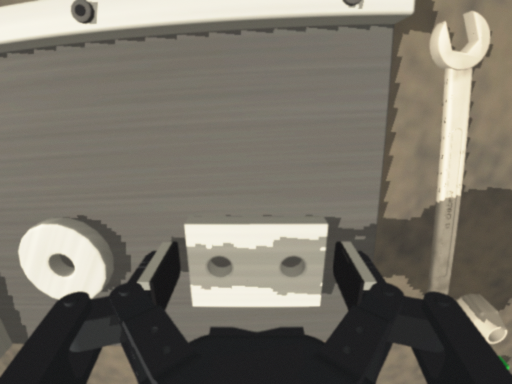

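View pics/s2.png

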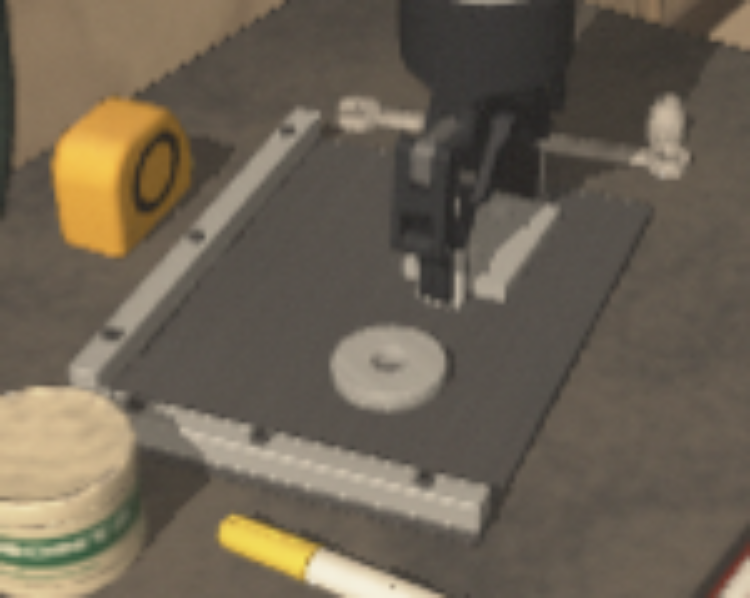

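Plate contact came at TCP z ≈ 14, so the open tips reach 6 mm ahead, as expected. In the wrist view the tab sits centred between the fingers, (185–328, 222–307). I'll raise to allow for the pad swing, then close lightly.

```bash
python3 -W ignore - <<'E'
from h import *
servo_line([532,-31.4,21.5],feed=40); st('up')
close_gripper(25); s=st('closed')
w=get_image('wrist');cv2.imwrite('pics/w3.png',w[:,:,::-1])
if s['opening']>66:
    servo_line([*wld([-60,-170]),21.5],rpy(12.9,1),feed=80); st('x1')
    servo_line([*wld([-40,-170]),21.5],feed=60); s=st('x2')
    f0=s['force'][:2]@EX
    x=-40
    while x>-100 and x<-20:
        x+=2
        servo_line([*wld([x,-170]),21.5],feed=30); s=st(x)
        if abs(s['force'][:2]@EX-f0)>9: break
w=get_image('wrist');cv2.imwrite('pics/w4.png',w[:,:,::-1])
E
```

```text
up t7.57 jig [-113.7 -171.9] z21.7 Fjig 0.2 -0.1 Fz0.5 op85.2
closed t7.86 jig [-114.  -171.8] z21.5 Fjig -1.9 -0.0 Fz4.0 op69.1
x1 t8.73 jig [ -60.5 -170.1] z21.6 Fjig -1.9 -0.3 Fz5.5 op69.3
x2 t9.22 jig [ -39.5 -170. ] z21.6 Fjig 0.4 -0.8 Fz3.8 op68.9
-38 t9.47 jig [ -39.5 -170.1] z21.6 Fjig -4.3 -0.8 Fz8.7 op68.8
-36 t9.72 jig [ -37.8 -170.1] z21.6 Fjig -5.6 -0.2 Fz9.0 op69.1
-34 t9.97 jig [ -35.8 -170.1] z21.5 Fjig -6.0 0.2 Fz9.0 op69.4
-32 t10.22 jig [ -33.7 -170.1] z21.6 Fjig -6.4 -1.3 Fz9.7 op69.3
-30 t10.47 jig [ -31.8 -170.1] z21.5 Fjig -5.7 -0.1 Fz9.9 op69.3
-28 t10.72 jig [ -29.8 -170.1] z21.5 Fjig -6.3 -0.4 Fz9.3 op69.1
-26 t10.97 jig [ -27.7 -170.2] z21.6 Fjig -5.9 0.1 Fz8.4 op68.8
-24 t11.22 jig [ -27.3 -170.2] z21.5 Fjig -10.3 0.7 Fz13.2 op69.2
```

View pics/w4.png

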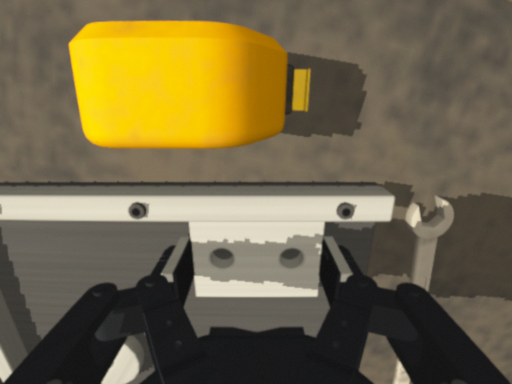

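The tab is flat against the far fence in the wrist view: its edge at row ~222 meets the fence, and contact came at jig x ≈ −27. Next I slide it along the fence, stopping with room for the left finger.

```bash
python3 -W ignore - <<'E'
from h import *
servo_line([*wld([-26.5,-170]),21.5],feed=30); st('b')
servo_line([*wld([-26.5,-110]),21.5],feed=60); st('y1')
servo_line([*wld([-26.5,-68]),21.5],feed=60); st('y2')
w=get_image('wrist');cv2.imwrite('pics/w5.png',w[:,:,::-1])
E
```

```text
b t11.52 jig [ -27.6 -170.1] z21.6 Fjig -4.9 -0.1 Fz8.0 op69.1
y1 t12.67 jig [ -27.3 -112.3] z21.6 Fjig -3.1 -5.3 Fz6.8 op69.1
y2 t13.52 jig [-27.3 -69.7] z21.6 Fjig -3.3 -3.9 Fz7.1 op69.3
```

View pics/w5.png

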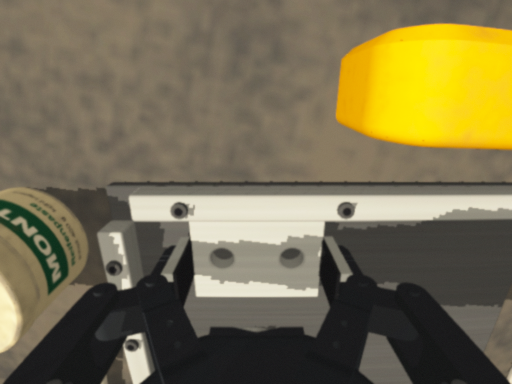

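The tab lies along the far fence, with the left finger about 20 mm clear of the left fence. Now I release, go up, close, and push its free end.

```bash
python3 -W ignore - <<'E'
from h import *
release(); st('rel')
servo_line([*wld([-27.3,-69.7]),100],feed=150)
close_gripper(25); st('shut')
servo_line([*wld([-27.3,-134]),100],feed=150)
servo_line([*wld([-27.3,-134]),45],feed=100); st()
servo_line([*wld([-27.3,-134]),31],feed=30); st('down')
servo_line([*wld([-27.3,-115]),31],feed=50); s=st()
y=-112
while y<-40:
    servo_line([*wld([-27.3,y]),31],feed=40); s=st(y)
    if s['force'][:2]@EY<-11: break
    y+=3 if y>-108 and y>-95 or y<-95 else 2
w=get_image('wrist');cv2.imwrite('pics/w6.png',w[:,:,::-1])
E
```

```text
rel t13.88 jig [-26.4 -67.6] z21.2 Fjig 0.3 0.3 Fz0.5 op85.7
shut t15.32 jig [-27.3 -69.7] z100.0 Fjig -0.2 1.0 Fz0.6 op0.3
 t16.60 jig [ -27.  -133.6] z45.3 Fjig 0.2 0.2 Fz0.4 op-0.0
down t17.22 jig [ -27.3 -133.9] z30.9 Fjig 0.5 -0.2 Fz-0.1 op-0.0
 t17.75 jig [ -27.3 -114.6] z31.1 Fjig 0.1 0.5 Fz0.4 op0.0
-112 t18.00 jig [ -27.3 -111.9] z31.0 Fjig 0.0 -0.5 Fz0.1 op0.1
-109 t18.25 jig [ -27.3 -108.9] z31.0 Fjig 0.6 1.1 Fz-0.1 op0.1
-106 t18.50 jig [ -27.3 -105.7] z31.0 Fjig 0.0 -1.5 Fz-0.1 op0.3
-103 t18.75 jig [ -27.3 -102.6] z31.1 Fjig 0.1 -1.2 Fz0.6 op-0.5
-100 t19.00 jig [-27.3 -99.5] z31.0 Fjig -1.0 -0.6 Fz0.2 op0.0
-97 t19.25 jig [-27.3 -96.5] z31.0 Fjig -0.4 -1.1 Fz-0.0 op0.1
-94 t19.50 jig [-27.3 -93.5] z31.0 Fjig -0.9 -0.5 Fz-0.6 op0.2
-91 t19.75 jig [-27.3 -90.5] z31.0 Fjig -1.1 -0.9 Fz-0.2 op-0.1
-88 t20.00 jig [-27.3 -87.5] z31.0 Fjig -0.5 0.4 Fz1.0 op-0.1
-85 t20.25 jig [-27.3 -84.5] z31.0 Fjig 0.4 1.2 Fz-0.1 op0.1
-82 t20.50 jig [-27.3 -81.5] z31.0 Fjig -0.1 -0.4 Fz0.6 op-0.1
-79 t20.75 jig [-27.3 -78.5] z31.0 Fjig 0.5 0.3 Fz0.1 op0.3
-76 t21.00 jig [-27.4 -78. ] z31.0 Fjig -0.0 -5.5 Fz-0.3 op0.1
-73 t21.25 jig [-27.4 -77.7] z31.0 Fjig 0.8 -11.8 Fz0.2 op-0.1
```

View pics/w6.png

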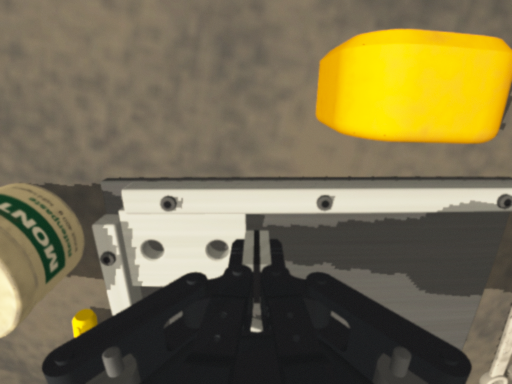

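The force rose at y ≈ −78, and the tab is tight in the corner: its left edge meets the left fence and its top edge meets the far fence. I back off, go up and check from above.

```bash
python3 -W ignore - <<'E'
from h import *
servo_line([*wld([-27.3,-92]),31],feed=60)
servo_line([*wld([-27.3,-92]),120],feed=150)
servo_line([*wld([-100,-150]),220],feed=200)
s=st();w=get_image('wrist');cv2.imwrite('pics/w7.png',w[:,:,::-1]);wm(w,s)
E
```

```text
t23.34 jig [-100.  -149.5] z219.2 Fjig -0.2 0.4 Fz-0.7 op0.2
[106. 216.] 579.5 z18 [428.5 174.2] [84.9 16.4] 4.1 jig [-168.9   51.7] z24 ex max 499.3 ey max 81.6
[190. 175.] 1159.5 z18 [513.2  71.2] [49.6 48.8] 55.6 jig [-109.4  -67.6] z24 ex max 541.9 ey max -23.3
[129. 160.] 1274.5 z18 [509.7 148.2] [173.1  15.3] 12.8 jig [-95.6   8.2] z24 ex max 611.9 ey max 34.8
[356. 150.] 1453.0 z18 [ 579.4 -125. ] [181.8  25.5] 18.3 jig [ -88.6 -273.6] z24 ex max 621.6 ey max -233.7
[ 49. 109.] 2714.5 z18 [557.3 248.4] [70.1 76.1] 89.0 jig [-26.7  95.3] z24 ex max 636.2 ey max 147.9
[220.  88.] 5210.0 z18 [611.1  39.3] [ 66. 238.] 12.9 jig [ -21.  -120.5] z24 ex max 636.8 ey max 16.2
```

View pics/w7.png

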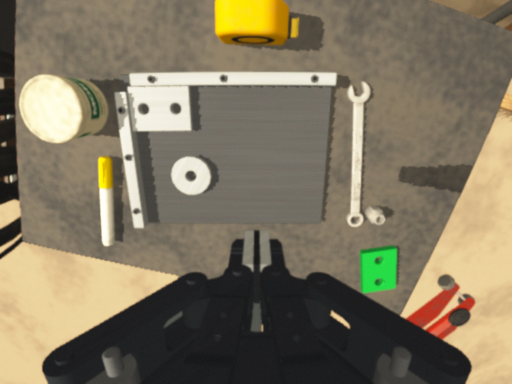

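The tab at (161,108) is square in the corner and touches both fences. The disc at (190,175) hasn't moved. I'll do one numeric check from the hole centres, then hand in.

```bash
python3 -W ignore - <<'E'
from h import *
s=get_state();w=cv2.imread('pics/w7.png',0)
m=((w[95:120,136:184]<110)*255).astype(np.uint8)
n,_,stt,c=cv2.connectedComponentsWithStats(m);h=[c[i]+[136,95] for i in range(1,n) if stt[i,4]>20];print(h)
p=planew(h,18,s);j=np.array([jig(q) for q in p])+[2.1,1.1]
d=j[1]-j[0];print('holes mid from corner',j.mean(0).round(1),'spacing',np.hypot(*d).round(1),'angle',np.degrees(np.arctan2(d[0],d[1])).round(1))
if abs(j.mean(0)[0]+25)<6 and abs(j.mean(0)[1]+35)<6: print(finish_job())
E
```

```text
[array([143.28787879, 108.3030303 ]), array([175.23529412, 107.97058824])]
holes mid from corner [-25.8 -35.8] spacing 37.7 angle -179.9
the job is handed in; nothing more can be done
None
```

The tab is in the corner against both fences and the job is handed in; no verdict comes back.

**What I did:** I gripped the tab lightly at its ends and slid it along the plate to the far fence, then along the fence towards the corner. I let go and pushed its free end with closed fingers until I felt the left fence (about 12 N). Then I backed off and moved well clear.

**Last checks, at about 23 s:**
- **Position:** the midpoint of the tab's two holes is 25.8 mm from the far fence and 35.8 mm from the left fence, against a home spot of 25 and 35 mm.
- **Angle:** the tab is within about 0.1° of square to the fences, and its long edge lies along the far fence.
- **Disc:** it measures within 0.3 mm of where it started.

**Disagreements:** the top camera's estimate of the corner was about 2 mm off the wrist camera's, and the scene-camera overlay was a few mm off the fence edge. I used the wrist camera's values, and the far-fence contact agreed with them. No checks failed.

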